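# Lever up a decorating wheel and pack its short foot

## Task

The decorating wheel leans because its front foot has lost its rubber pad. Lay the steel pry bar over the wooden block with its toe under the base plate and bring its tail down onto the table, so that the bar by its own weight keeps the front of the machine up, and slide the plywood packer in until the front foot is squarely over it. Then let the machine down gently onto the packer so that the wheel stands level, and lay the bar flat on the table, clear of the machine and of the block; do not shove the machine about, and leave the bowls, paints and brush where they are.

Things in the scene. Friction and masses are not known exactly. Their poses are not given: they have to be found in the camera images.
- base_front (a point): Middle of the lower front edge of the base plate, 30 mm above the table at the start, when the machine leans 2 degrees to its front. x points from the machine's front to its back along the plate, y along the front edge, z square to the plate, up. The two back feet, on which the machine tips when its front is raised, are 230 mm behind this edge.
- short_foot (a point): Centre of the underside of the front foot, a steel stub 26 mm across that lacks its 7 mm pad and stands on the table; 22 mm behind the front edge, in the middle of the width, under the lone bolt head seen there on top of the plate. Axes as base_front.
- wheel_head (a point): Centre of the top of the wheel head; its z axis is the wheel's spindle, upright when the machine is level (it leans 0.034 rad at the start).
- block_ridge (a point): Fulcrum: loose hardwood block 40 mm deep, 60 mm wide (y), with a rounded ridge (12 mm radius, along y) on top, 35 mm above the table; this point is the ridge's middle, on its top. It already stands where it is needed: about 34 mm before the plate's front edge, parallel to it within 3 degrees, some 95 mm to the foot's side. x points to the machine.
- bar_balance (a point): Steel pry bar 400 mm long, 30 wide, 10 thick, 0.86 kg, red tail; its upper face is ground down to 3 mm at the toe over the last 100 mm, the underside is flat. This is its balance point: mid-width, 5 mm above the underside, 216 mm from the toe end, 184 from the tail. x points along the bar to the toe, z out of the upper face.
- bar_toe (a point): Middle of the bar's toe end, 1.5 mm above its underside. To enter under the plate over the ridge, the tail must be about 0.36 rad up. With the toe about 16 mm under the plate (50 mm beyond the ridge) and the tail let down onto the table (about 0.1 rad past level), the bar stays down by its own weight and holds the foot about 11 mm up.
- packer_mid (a point): Plywood packer, 56 x 56 mm, 7 mm thick, lying flat; its centre (half-way up).
- gourd_bowl: Calabash bowl, salmon inside, 170 mm across, 75 mm high; origin under its centre. Bystander.
- copper_bottle: Paint bottle, copper red with white cap, 42 mm across, 115 mm high. Bystander.
- dark_bottle: Paint bottle, dark with black cap, 46 mm across, 150 mm high. Bystander.
- brush: Blue paint brush, 190 mm long, lying. Bystander.
- paint_jar: Yellow paint jar, 60 mm across, 70 mm high. Bystander.
- wheel: Decorating wheel, loose, about 5.5 kg: grey base plate 12 mm thick, 260 mm deep (x, front to back), 300 mm wide, on three round feet; white motor housing 62 mm high on the plate, from 72 mm behind the front edge; aluminium wheel head 210 mm across above it, its rim from 55 mm behind the front edge and 72 mm above the plate. Origin on the table under the plate's middle; z upright at the start.
- block: The fulcrum block; origin under its centre.
- bar: The pry bar; origin under the middle of its length.
- packer: The packer; origin under its centre.
Mind the look-alikes: they are no part of the job. What is meant by the packer is not orange, and is the larger of those in its own colour.

How it is judged:
By the outcome, as a careful person would: the job done as asked, in the order asked, and still so for the second after the job is handed in, with the robot touching nothing.
It also fails if it takes over 70 s, if anything falls off the work surface, if the arm or the gripper's body presses on something with over 40 N, if the wrist force passes 120 N, or if a joint passes its speed limit or range.

## Robot

A 7-joint arm with a two-finger parallel gripper is mounted at the origin on the work surface. World frame = base frame: x ahead of the robot, y to its left, z up, the work surface at z = 0. Lengths are in m, angles in rad, forces in N, time in s.
With the tool pointing down it reaches from about 0.425 to 0.925 m from the base axis. Payload 6.8 kg.
Tool frame: the origin (TCP) lies on the front face of the gripper's body, between the roots of the fingers; the fingertips stand 73 mm ahead of it and the grasp point (between the pads) lies 54 mm ahead of it; z points along the fingers, y is the direction in which the jaws open and shut (so a half turn about z gives the same grasp; the last joint's range is limited). The gripper opens to 85 mm and grips with 20 to 120 N. Pads are 22 mm wide; open, the fingers measure 114 mm over their backs; the gripper's body (76 mm by 85 mm) begins 54 mm behind the grasp point. The pads swing forward as they close: fully open they stand 13 mm farther back than shut.
Start: joints at [-1.417, 0.477, 0.022, 1.555, -0.011, 1.109, -0.083], TCP at [0.175, 0.652, 0.304] pointing down, gripper open.
Joint ranges: [-2.96, 2.96], [-0.34, 2.1], [-1.41, 1.46], [0.24, 2.44], [-1.37, 4.51], [0.17, 1.92], [-2.96, 2.96]. Speed limits (rad/s): [2.39, 2.39, 3.14, 3.14, 3.14, 3.14, 3.14].

## Interface

Orientations are given as a rotation vector (axis times angle).
In Python, from bench import * gives the robot as it stands.
- The arm moves only by the tool jog_arm, never from a script. Its argument "plan" is a list of rows, each a list of 2 entries, a list of its own where there are three numbers: the shift along the world's x, y, z in cm, then the turn about the world's z in rad. In form: [[[tx, ty, tz], twist], ...]. A call has 1 to 12 rows; each row shifts and turns the commanded pose from where the row before left it; what a row does not reach is not made up. A row lasts 1/10 s, in which the tool goes at most 50 mm and 8.59 degrees, less where a joint would pass 70% of its speed; a pose out of reach is approached as far as the arm can. A call is refused whole if a number of a shift passes 5 or a number of a turn 0.15, either way. A call with a gripper value outside its range is refused whole. "hand" is the finger opening in cm, from 0 to 8.54, set as the call begins (left out, the last holds). The fingers move at their own pace and stop on an object; "grip_force" is the grip in N (left out, the last holds). Time passes only in rows, so rows that do not move let the fingers close. It gives the time, the measured TCP pose, the force and the opening at its end, in the units of the state.
- get_obs(): the state, without advancing time (a new reading comes with each control period).
- grab_frame(name): name is "scene" or "top" or "wrist"; returns the picture (384x512x3 uint8, red, green, blue); there is no depth.
- get_calibration(name): a dict with "intrinsics" (3x3 intrinsics, pixels), "k1" (the pictures are not rectified: a ray, as slopes to the right and down, at radius r is drawn at 1 + k1 r^2 times it, then the intrinsics apply), "xyz" and "orientation" of the camera in the world. Camera axes: x right, y down, z forward; pixel columns grow to the right and rows downward; lengths in m; the calibration is good to about 2 mm. A picture is of the moment at which its call begins: read the wrist's pose just before it. get_calibration takes no time and is no camera call; for the wrist camera it gives the pose at the moment of the call.
- hand_in(): hands the job in, once; it reports no verdict.
The state is a dict: "clock": time; "joints": joint angles; "qvel": joint speeds; "tau": joint torques, N m; "tcp_pos": TCP position; "orientation": TCP orientation; "contact_force": force on the tool from outside, world axes, zero at the start; "moment": the same for the moment, N m; "grip_width": finger opening in m.
Only numpy, scipy, OpenCV 4.12 (cv2) and the standard library are available. Lean on these libraries where they do the work, as an engineer would, in place of code of your own. Each camera call takes 0.05 s, during which the arm holds its last target. There are 200 camera calls.

## Working session

There is one attempt and no reset: what is moved stays moved. The work goes in short steps, Python scripts to look and compute and a tool call to move; the robot and the scene stay as the last step left them, time stands still between calls to the robot, and variables do not carry over. Pictures are saved under pics/ and viewed, about 8 in all and at most 12, crops included, and the job is handed in when it is done.

Besides the shell and the picture viewer there is one more tool, called after "Request:" by a JSON object that holds its "method" and its "body". jog_arm: Moves the arm, as the interface text tells. Its arguments: {"type":"object","properties":{"plan":{"type":"array","items":{"type":"array"}},"hand":{"type":"number"},"grip_force":{"type":"number"}},"required":["plan"]}

```bash
mkdir -p pics; ls; python3 - <<'E'
from bench import *
import cv2,numpy as np
o=get_obs();print(o)
for n in("scene","top","wrist"):
    print(n,get_calibration(n)); cv2.imwrite(f"pics/{n}0.png",grab_frame(n)[:,:,::-1])
E
```

```text
pics
{'clock': 0.0, 'joints': array([-1.41709775,  0.47779453,  0.0223322 ,  1.55646933, -0.01149666,
        1.1092796 , -0.08309581]), 'qvel': array([-2.56946840e-04, -9.58351810e-04, -2.27470491e-04, -7.74249520e-04,
       -6.19164833e-05,  4.56739304e-04, -1.40537638e-04]), 'tau': array([ 8.13837451e-04, -5.96456552e+01,  1.60863899e+00, -2.81192833e+01,
        1.25674755e-02,  9.46954242e-03, -6.10710330e-06]), 'tcp_pos': array([0.17458407, 0.65155166, 0.30292163]), 'orientation': array([-4.09992574e-01, -3.11461923e+00,  2.85841893e-03]), 'contact_force': array([0.07185571, 0.97960173, 0.15207112]), 'moment': array([-0.03088795,  0.01906155,  0.07191712]), 'grip_width': 0.08533942582676025}
scene {'intrinsics': array([[394.5785883 ,   0.        , 251.11305599],
       [  0.        , 394.5785883 , 193.78993707],
       [  0.        ,   0.        ,   1.        ]]), 'k1': -0.12534778291915175, 'xyz': array([ 1.36007763, -0.14271094,  0.78667841]), 'orientation': array([-1.79308846, -1.57823041,  0.74141943])}
top {'intrinsics': array([[373.1304477 ,   0.        , 255.69152942],
       [  0.        , 373.1304477 , 191.81459176],
       [  0.        ,   0.        ,   1.        ]]), 'k1': -0.09375630358628444, 'xyz': array([ 0.36347512, -0.06305651,  1.12064683]), 'orientation': array([-2.136571  ,  2.12248637, -0.20257267])}
wrist {'intrinsics': array([[317.7434459 ,   0.        , 257.28612849],
       [  0.        , 317.7434459 , 194.17836798],
       [  0.        ,   0.        ,   1.        ]]), 'k1': -0.08300796094640227, 'xyz': array([0.09808316, 0.67284406, 0.37251043]), 'orientation': array([2.28318236, 1.75231589, 0.2783593 ])}
```

View pics/top0.png

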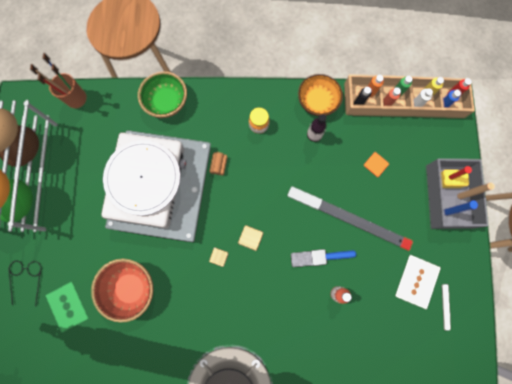

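View pics/scene0.png

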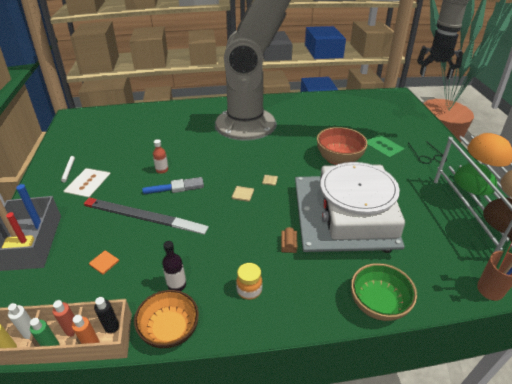

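```bash
cat > h.py <<'E'
from bench import *
import cv2,numpy as np
from scipy.spatial.transform import Rotation as R
def ray(c,px):
    K=np.array(c["intrinsics"]);px=np.atleast_2d(np.array(px,float))
    d=(px-K[:2,2])/[K[0,0],K[1,1]];s=d.copy()
    for _ in range(20): s=d/(1+c["k1"]*(s**2).sum(1,keepdims=True))
    v=np.c_[s,np.ones(len(s))]
    return np.array(c["xyz"]),R.from_rotvec(c["orientation"]).apply(v)
def onz(c,px,z):
    o,v=ray(c,px);return o+v*((z-o[2])/v[:,2:])
def proj(c,P):
    K=np.array(c["intrinsics"]);q=R.from_rotvec(c["orientation"]).inv().apply(np.atleast_2d(P)-c["xyz"])
    s=q[:,:2]/q[:,2:];s=s*(1+c["k1"]*(s**2).sum(1,keepdims=True));return s*[K[0,0],K[1,1]]+K[:2,2]
def blobs(im,lo,hi,amin=20):
    m=cv2.inRange(cv2.cvtColor(im,cv2.COLOR_RGB2HSV),lo,hi)
    cs,_=cv2.findContours(m,cv2.RETR_EXTERNAL,cv2.CHAIN_APPROX_NONE)
    return [k for k in cs if cv2.contourArea(k)>amin]
E
python3 - <<'E'
from h import *
c=get_calibration("top");im=cv2.imread("pics/top0.png")[:,:,::-1].copy()
np.set_printoptions(precision=4,suppress=True)
for n,lo,hi,z in(("ply",(12,40,150),(28,150,255),.007),("bar+plate",(0,0,60),(180,70,255),.01),("red",(0,150,120),(6,255,255),.01),("red2",(174,150,120),(180,255,255),.01),("block",(5,80,60),(14,220,220),.03)):
    for k in blobs(im,lo,hi):
        r=cv2.minAreaRect(k);(x,y)=r[0]
        if 90<y<300 and 90<x<420: print(n,np.array(r[0]),np.array(r[1]),r[2],'\n',onz(c,cv2.boxPoints(r),z)[:,:2].round(4).tolist(),onz(c,r[0],z)[0,:2])
cv2.imwrite("pics/tc.png",cv2.resize(im[120:270,95:270,::-1],None,fx=4,fy=4,interpolation=cv2.INTER_CUBIC))
print("plate corners",onz(c,[[209.5,143],[196,241],[120,131],[107,232]],.042))
E
```

```text
ply [417.2218 281.5792] [ 5.3814 26.9069] 19.653823852539062 
 [[0.2654, -0.5314], [0.3395, -0.5633], [0.334, -0.5789], [0.2599, -0.5468]] [ 0.2995 -0.5549]
ply [121.5 290. ] [62. 59.] 90.0 
 [[0.3606, 0.4173], [0.3639, 0.2378], [0.1854, 0.2303], [0.1802, 0.4061]] [0.272  0.3218]
ply [218.3448 256.6379] [14.8556 14.6699] 21.801410675048828 
 [[0.3612, 0.0661], [0.4012, 0.0509], [0.3854, 0.0098], [0.3455, 0.0251]] [0.3733 0.0379]
ply [250.3793 237.5517] [19.6837 19.3123] 21.801406860351562 
 [[0.4142, -0.0185], [0.4676, -0.0392], [0.4462, -0.0939], [0.393, -0.0728]] [ 0.4302 -0.0561]
ply [218.2115 162.4423] [13.1398 19.6116] 11.309932708740234 
 [[0.6331, 0.07], [0.6945, 0.0599], [0.6865, 0.0198], [0.6253, 0.0303]] [0.6597 0.045 ]
ply [410.5199  92.229 ] [127.8366  34.6091] 1.481457233428955 
 [[0.8444, -0.3597], [0.9666, -0.3689], [0.9722, -0.8136], [0.8455, -0.7928]] [ 0.905  -0.5779]
ply [161.9  93.3] [45.4 48.6] 36.869895935058594 
 [[0.8698, 0.3392], [1.0081, 0.2532], [0.9096, 0.1281], [0.7765, 0.215]] [0.8894 0.2334]
bar+plate [346.5 297.5] [9. 9.] 90.0 
 [[0.2691, -0.325], [0.2
[... 2400 characters left out ...]
lock [122. 290.] [58. 56.] 90.0 
 [[0.355, 0.4009], [0.3581, 0.2342], [0.1946, 0.2273], [0.1898, 0.3908]] [0.2739 0.3124]
block [218.1539 163.2308] [12.9437 19.6116] 11.309932708740234 
 [[0.625, 0.0671], [0.6851, 0.0572], [0.6774, 0.0185], [0.6175, 0.0287]] [0.6511 0.0429]
block [391.5385 101.8077] [21.7689 21.7689] 11.309932708740234 
 [[0.8285, -0.4576], [0.9022, -0.4768], [0.8895, -0.5463], [0.8158, -0.526]] [ 0.8587 -0.5015]
block [323.595  104.1073] [20.5124 41.2206] 68.45902252197266 
 [[0.8512, -0.2102], [0.9053, -0.334], [0.8405, -0.355], [0.788, -0.2323]] [ 0.8458 -0.2824]
plate corners [[0.7108 0.0695 0.042 ]
 [0.4169 0.1001 0.042 ]
 [0.7487 0.3468 0.042 ]
 [0.4395 0.3627 0.042 ]]
```

View pics/tc.png

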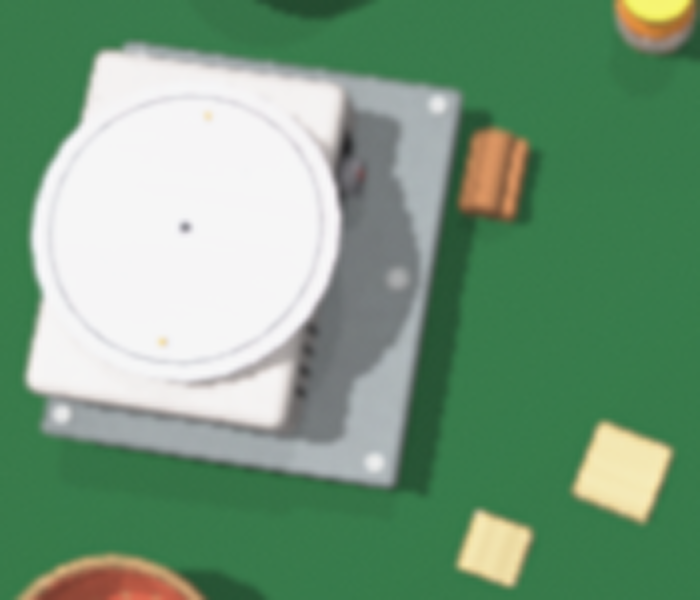

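Request:
{"method": "jog_arm", "body": {"plan": [[[3.3,-3,0],-0.14],[[3.3,-3,0],-0.14],[[3.3,-3,0],-0.14],[[3.3,-3,0],-0.14],[[3.3,-3,0],-0.14],[[3.3,-3,0],-0.14],[[3.3,-3,0],-0.14],[[3.3,-3,0],-0.14],[[3.3,-3,0],-0.14],[[3.3,-3,0],-0.14],[[1.2,-4.4,0],-0.14],[[1.2,-4.4,0],-0.14]]}}

```text
clock: 1.35
tcp_pos: [0.5294, 0.2623, 0.3036]
orientation: [2.598, 1.766, -0.0]
contact_force: [-0.1, 0.1, 0.6]
grip_width: 0.0853
```

Request:
{"method": "jog_arm", "body": {"plan": [[[1.2,-4.4,0],-0.05],[[1.2,-4.4,0],0],[[1.2,-4.4,0],0],[[1.2,-4.4,0],0],[[1.2,-4.4,0],0],[[1.2,-4.4,0],0],[[-1.9,-4.4,0],0],[[-1.9,-4.4,0],0],[[-1.9,-4.4,0],0],[[-1.9,-4.4,0],0],[[-1.9,-4.4,0],0],[[0,0,0],0]]}}

```text
clock: 2.55
tcp_pos: [0.5015, -0.2272, 0.3045]
orientation: [2.645, 1.692, -0.003]
contact_force: [0.1, 0.0, 0.2]
grip_width: 0.0856
```

```bash
python3 - <<'E'
from h import *
o=get_obs();print(o["clock"],o["tcp_pos"],o["joints"].round(2),R.from_rotvec(o["orientation"]).as_matrix().round(3).tolist())
c=get_calibration("wrist");im=grab_frame("wrist");np.save("w1.npy",c,allow_pickle=True);cv2.imwrite("pics/w1.png",im[:,:,::-1])
E
```

```text
2.55 [ 0.50154326 -0.22723752  0.30450425] [-0.24  0.32  0.68  1.89 -0.23  1.01  0.11] [[0.419, 0.908, -0.0], [0.908, -0.419, -0.003], [-0.003, 0.001, -1.0]]
```

View pics/w1.png

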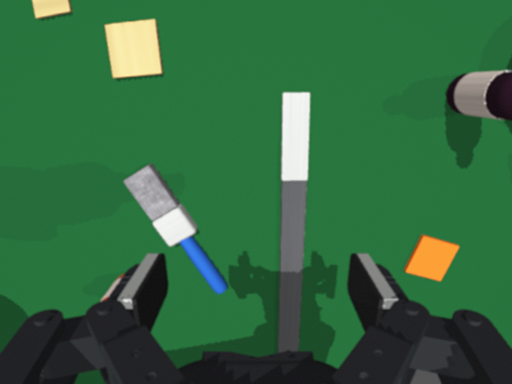

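```bash
python3 - <<'E'
from h import *
np.set_printoptions(precision=4,suppress=True)
c=np.load("w1.npy",allow_pickle=True).item()
im=cv2.imread("pics/w1.png")[:,:,::-1].copy();hsv=cv2.cvtColor(im,cv2.COLOR_RGB2HSV)
m=(hsv[:,:,1]<60)
def mid(y):
    x=np.where(m[y,250:335])[0]+250;return [x.min(),x.max()]
for y in (94,97,185,215,240): print(y,mid(y))
A=[(np.mean(mid(y))+.0,y) for y in(185,215,240)]
P=onz(c,A,.01);print(P)
t=onz(c,[[np.mean(mid(97)),92.5]],.003)[0];print("toe",t)
d=t-P[-1];ang=np.arctan2(d[1],d[0]);print("ang",ang,np.degrees(ang))
u=np.array([np.cos(ang),np.sin(ang)]);print("grip246",t[:2]-.246*u,"tail",t[:2]-.4*u)
k=max([k for k in blobs(im,(15,40,150),(30,160,255),500)],key=cv2.contourArea)
r=cv2.minAreaRect(k);B=onz(c,cv2.boxPoints(r),.007);print(r,B,B.mean(0),np.degrees(np.arctan2(*(B[1]-B[0])[[1,0]])))
E
```

```text
94 [np.int64(282), np.int64(310)]
97 [np.int64(282), np.int64(309)]
185 [np.int64(282), np.int64(306)]
215 [np.int64(281), np.int64(304)]
240 [np.int64(280), np.int64(303)]
[[ 0.5301 -0.2705  0.01  ]
 [ 0.5136 -0.3053  0.01  ]
 [ 0.4992 -0.3363  0.01  ]]
toe [ 0.5737 -0.1737  0.003 ]
ang 1.1414356876221872 65.39944748636435
grip246 [ 0.4713 -0.3973] tail [ 0.4072 -0.5373]
((133.0, 48.500003814697266), (55.56755828857422, 50.978271484375), 82.87498474121094) [[ 0.4162 -0.0194  0.007 ]
 [ 0.4689 -0.0391  0.007 ]
 [ 0.4485 -0.092   0.007 ]
 [ 0.3935 -0.0725  0.007 ]] [ 0.4318 -0.0558  0.007 ] -20.499706086766434
```

Request:
{"method": "jog_arm", "body": {"plan": [[[-0.8,-4.3,0],0],[[-0.8,-4.3,0],0],[[-0.7,-4.2,0],0],[[-0.7,-4.2,0],0],[[0,0,-5],0],[[0,0,-5],0],[[0,0,-5],0],[[0,0,-4],0],[[0,0,-2.5],0],[[0,0,-1.5],0],[[0,0,0],0]], "hand": 5.5}}

```text
clock: 3.7
tcp_pos: [0.4757, -0.3883, 0.0719]
orientation: [-2.632, -1.708, 0.001]
contact_force: [-0.2, 0.6, 0.6]
grip_width: 0.0549
```

Request:
{"method": "jog_arm", "body": {"plan": [[[-0.5,-1.1,0],0],[[0,0,0],0],[[0,0,0],0]]}}

```text
clock: 4.0
tcp_pos: [0.4709, -0.4023, 0.0755]
orientation: [2.635, 1.705, 0.001]
contact_force: [-0.7, -0.0, -0.2]
grip_width: 0.055
```

Request:
{"method": "jog_arm", "body": {"plan": [[[0,0,0],0],[[0,0,0],0],[[0,0,0],0],[[0,0,0],0],[[0,0,0],0],[[0,0,0],0]], "hand": 2.4, "grip_force": 25}}

```text
clock: 4.6
tcp_pos: [0.4709, -0.4009, 0.0746]
orientation: [2.637, 1.708, 0.001]
contact_force: [-0.5, 1.6, 6.2]
grip_width: 0.0287
```

Request:
{"method": "jog_arm", "body": {"plan": [[[0,0,1],0],[[0,0,1],0],[[0.1,0.1,1],0],[[0.1,0.1,1],0],[[0.1,0.2,1],0],[[0.1,0.2,1],0],[[0.1,0.2,1],0],[[0.1,0.2,1],0],[[0.1,0.3,1],0],[[0,0,0],0],[[0,0,0],0]]}}

```text
clock: 5.7
tcp_pos: [0.4779, -0.3879, 0.1641]
orientation: [2.636, 1.708, 0.001]
contact_force: [0.2, -0.7, -8.7]
grip_width: 0.029
```

```bash
python3 - <<'E'
from h import *
o=get_obs();print(o)
a=grab_frame("scene");b=grab_frame("wrist")
s=cv2.resize(a[150:270,50:250],(800,480))
cv2.imwrite("pics/v1.png",np.vstack([np.hstack([cv2.resize(a[140:290,50:250],(400,300)),cv2.resize(b,(400,300))])])[:,:,::-1])
E
```

```text
{'clock': 5.7, 'joints': array([ 0.15650814,  0.61019676,  0.58694641,  1.84698213, -0.44964816,
        0.81900304,  0.5528425 ]), 'qvel': array([ 0.00584817,  0.01225422, -0.00547396,  0.00908882, -0.00122225,
       -0.00128205, -0.00191927]), 'tau': array([-3.18279555e-01, -5.87708187e+01,  1.21582121e+01, -2.33384031e+01,
        1.46370826e-02,  1.75695084e-01,  5.02474175e-02]), 'tcp_pos': array([ 0.47786253, -0.38794161,  0.16414547]), 'orientation': array([2.63601306e+00, 1.70803739e+00, 5.69622396e-04]), 'contact_force': array([ 0.24346129, -0.72550302, -8.68715696]), 'moment': array([-0.16465542, -0.04750054, -0.04838959]), 'grip_width': 0.02900722755603056}
```

View pics/v1.png

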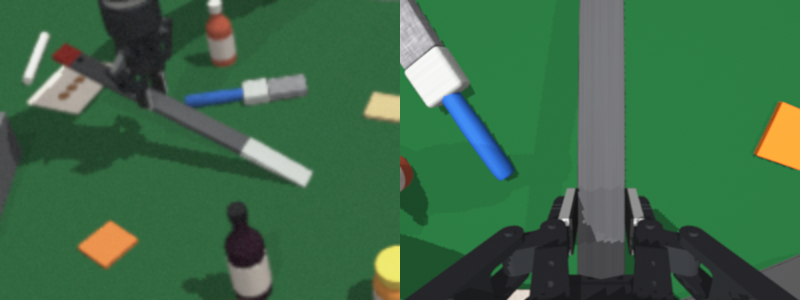

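```bash
cat >> h.py <<'E'
def onplane(c,px,p,yaw):
    "ray with vertical plane through p containing bar direction yaw"
    o,v=ray(c,px);n=np.array([-np.sin(yaw),np.cos(yaw),0]);p=np.array([p[0],p[1],0])
    return o+v*(((p-o)@n)/(v@n))[:,None]
E
python3 - <<'E'
from h import *
np.set_printoptions(precision=4,suppress=True)
o=get_obs();m=R.from_rotvec(o["orientation"]).as_matrix();y=m[:,1];yaw=np.arctan2(y[1],y[0])+np.pi/2
print(yaw)
c=get_calibration("scene")
P=onplane(c,[[204,229],[81,166]],o["tcp_pos"],yaw);print(P,np.arcsin((P[1]-P[0])[2]/np.linalg.norm(P[1]-P[0])),np.linalg.norm(P[1]-P[0]))
E
```

```text
1.1494283208498635
[[ 0.5701 -0.1812  0.0039]
 [ 0.4204 -0.5153  0.1476]] 0.3741353819398497 0.3932571713307788
```

Request:
{"method": "jog_arm", "body": {"plan": [[[0.1,0.1,0.7],0],[[0,0,0],0],[[0,0,0],0]]}}

```text
clock: 6.1
tcp_pos: [0.4788, -0.3871, 0.171]
orientation: [2.636, 1.708, 0.0]
contact_force: [0.4, 0.2, -8.1]
grip_width: 0.0291
```

Request:
{"method": "jog_arm", "body": {"plan": [[[0,0,0],0],[[0,0,0],0],[[0,0,0],0],[[0,0,2],0],[[0,0,2],0],[[0,0,2],0],[[2,2.3,0],0.05],[[2,2.3,0],0.05],[[2,2.3,0],0.05],[[2,2.3,0],0.05],[[2,2.3,0],0.05],[[2,2.3,0],0.042]], "grip_force": 110}}

```text
clock: 7.3
tcp_pos: [0.5992, -0.2478, 0.2306]
orientation: [-2.358, -2.075, 0.001]
contact_force: [0.5, -0.4, -8.4]
grip_width: 0.0259
```

Request:
{"method": "jog_arm", "body": {"plan": [[[2,1.4,0],0],[[0,0,0],0],[[0,0,0],0],[[0,0,0],0]]}}

```text
clock: 7.7
tcp_pos: [0.6179, -0.2359, 0.2306]
orientation: [-2.361, -2.072, 0.002]
contact_force: [-0.1, -1.0, -8.9]
grip_width: 0.0261
```

```bash
python3 - <<'E'
from h import *
np.set_printoptions(precision=4,suppress=True)
o=get_obs();m=R.from_rotvec(o["orientation"]).as_matrix();y=m[:,1];yaw=np.arctan2(y[1],y[0])+np.pi/2
print(o["clock"],o["tcp_pos"],yaw,o["contact_force"])
c=get_calibration("wrist");b=grab_frame("wrist");a=grab_frame("scene")
np.save("w2.npy",c,allow_pickle=True);cv2.imwrite("pics/w2raw.png",b[:,:,::-1]);cv2.imwrite("pics/s2raw.png",a[:,:,::-1])
cv2.imwrite("pics/w2.png",np.hstack([cv2.resize(b[:250],None,fx=1,fy=1.),a[150:400,90:370][:250,:280]])[:,:,::-1][:, :792])
t=get_calibration("top");E=onz(t,[[210.5,143],[194,241.75]],.042);print(E,np.arctan2(*(E[0]-E[1])[[1,0]])+np.pi/2)
E
```

```text
7.7 [ 0.6179 -0.2359  0.2306] 1.4406102195195207 [-0.0521 -1.0034 -8.9116]Traceback (most recent call last):
  File "<stdin>", line 7, in <module>
    return _nx.concatenate(arrs, 1, dtype=dtype, casting=casting)
           ~~~~~~~~~~~~~~~^^^^^^^^^^^^^^^^^^^^^^^^^^^^^^^^^^^^^^^
ValueError: all the input array dimensions except for the concatenation axis must match exactly, but along dimension 0, the array at index 0 has size 250 and the array at index 1 has size 234
```

```bash
python3 - <<'E'
from h import *
np.set_printoptions(precision=4,suppress=True)
b=cv2.imread("pics/w2raw.png");a=cv2.imread("pics/s2raw.png")
cv2.imwrite("pics/w2.png",np.vstack([cv2.resize(b[:260,130:470],None,fx=1.8,fy=1.3),cv2.resize(a[160:260,130:334],(612,250))]))
t=get_calibration("top");E=onz(t,[[210.5,143],[194,241.75]],.042);print(E,np.arctan2(*(E[0]-E[1])[[1,0]])+np.pi/2)
E
```

```text
[[0.7108 0.0665 0.042 ]
 [0.4147 0.1058 0.042 ]] 1.438689618520133
```

View pics/w2.png

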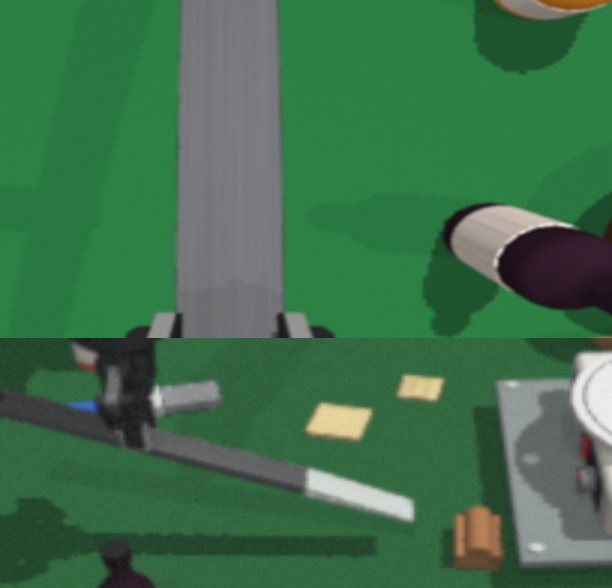

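```bash
python3 - <<'E'
from h import *
np.set_printoptions(precision=4,suppress=True)
o=get_obs();yaw=1.4406
c=get_calibration("scene");t=get_calibration("top")
P=onplane(c,[[267.5,229.2]],o["tcp_pos"],yaw)[0];print("toe",P)
g=o["tcp_pos"]-[0,0,.066]
h=np.hypot(*(P-g)[:2]);print("from grip",h,P[2]-g[2],np.arctan2(g[2]-P[2],h))
print("ridge scene",onz(c,[[290,236.8],[289,227.6]],.035), "ridge top", onz(t,[[95+491/4,120+172/4]],.035))
im=cv2.imread("pics/top0.png")[:,:,::-1].copy()
ims=cv2.imread("pics/scene0.png")[:,:,::-1].copy()
for n,i,cc in(("t",im,t),("s",ims,c)):
  for k in blobs(i,(3,90,50),(16,230,230)):
    q=k[:,0].mean(0)
    if n=="t" and 205<q[0]<230 and 150<q[1]<175 or n=="s" and 275<q[0]<305 and 225<q[1]<255:
        r=cv2.minAreaRect(k);print(n,cv2.boundingRect(k),r,cv2.approxPolyDP(k,1.5,True)[:,0].tolist())
# plate front edge from scene
print("scene corners", onz(c,[[130+498/3,160+43/2.5],[130+521/3,160+225/2.5]],.042))
R0=np.array([.655,.0435,.035]);n=np.array([np.cos(1.44),np.sin(1.44),0]);l=np.array([n[1],-n[0],0])
for s in(-.03,0,.03): print(proj(t,R0+s*l)[0],proj(c,R0+s*l)[0])
E
```

```text
toe [ 0.6468 -0.0148  0.058 ]
from grip 0.22314291804571257 -0.10683637048192363 0.446527971112885
ridge scene [[0.6598 0.0434 0.035 ]
 [0.6259 0.0475 0.035 ]] ridge top [[0.6505 0.0436 0.035 ]]
t (210, 153, 17, 21) ((218.26922607421875, 163.1538543701172), (13.532011985778809, 20.19995880126953), 11.309932708740234) [[215, 153], [210, 171], [223, 173], [226, 157]]
s (282, 228, 15, 24) ((289.0, 239.5), (23.0, 14.0), 90.0) [[287, 228], [282, 232], [282, 251], [295, 251], [296, 232], [292, 228]]
scene corners [[0.4197 0.1104 0.042 ]
 [0.716  0.0668 0.042 ]]
[216.2643 171.159 ] [288.9277 227.4328]
[217.8244 161.541 ] [289.6735 235.4892]
[219.3734 152.0254] [290.4477 243.8955]
```

Request:
{"method": "jog_arm", "body": {"plan": [[[0,0,1],0],[[0.18,1.39,-0.6],0],[[0.18,1.39,-0.6],0],[[0.18,1.39,-0.6],0],[[0.18,1.39,-0.6],0],[[0.18,1.39,-0.6],0],[[0,0,0],0],[[0,0,0],0]]}}

```text
clock: 8.6
tcp_pos: [0.6278, -0.1651, 0.2107]
orientation: [2.359, 2.075, -0.001]
contact_force: [-0.2, -0.5, -9.1]
grip_width: 0.0265
```

```bash
python3 - <<'E'
from h import *
np.set_printoptions(precision=4,suppress=True)
o=get_obs();print(o["tcp_pos"],o["contact_force"],o["moment"])
c=get_calibration("scene");a=grab_frame("scene");cv2.imwrite("pics/s3raw.png",a[:,:,::-1])
cv2.imwrite("pics/s3.png",cv2.resize(a[185:265,180:340],(800,400),interpolation=cv2.INTER_CUBIC)[:,:,::-1])
E
```

```text
[ 0.6278 -0.1651  0.2107] [-0.2343 -0.4925 -9.0681] [-0.3183  0.0464  0.0347]
```

View pics/s3.png

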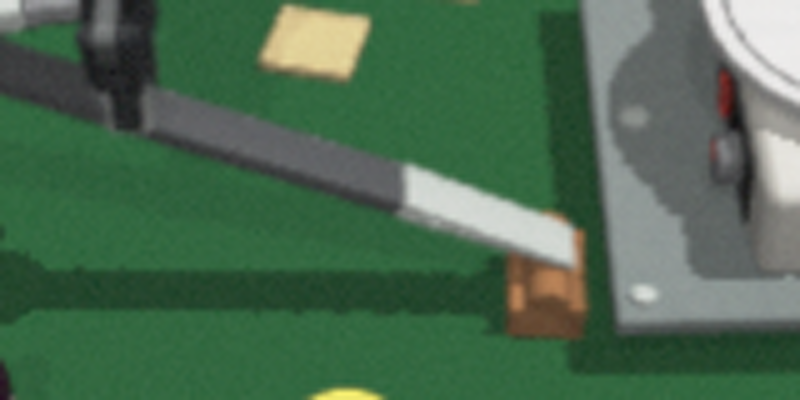

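Request:
{"method": "jog_arm", "body": {"plan": [[[0,0,-0.2],0],[[0,0,-0.1],0],[[0,0,0],0],[[0,0,0],0]]}}

```text
clock: 9.05
tcp_pos: [0.6276, -0.1659, 0.2079]
orientation: [2.361, 2.073, -0.0]
contact_force: [0.3, 0.1, -8.8]
grip_width: 0.0261
```

Request:
{"method": "jog_arm", "body": {"plan": [[[0,0,-0.15],0],[[0,0,0],0],[[0,0,0],0]]}}

```text
clock: 9.35
tcp_pos: [0.6277, -0.1654, 0.2063]
orientation: [-2.36, -2.074, 0.0]
contact_force: [-0.2, 0.1, -8.3]
grip_width: 0.0257
```

Request:
{"method": "jog_arm", "body": {"plan": [[[0,0,-0.15],0],[[0,0,0],0],[[0,0,0],0]]}}

```text
clock: 9.65
tcp_pos: [0.6277, -0.1654, 0.2048]
orientation: [-2.36, -2.074, 0.0]
contact_force: [0.5, -0.6, -7.8]
grip_width: 0.026
```

```bash
python3 - <<'E'
from h import *
np.set_printoptions(precision=4,suppress=True)
o=get_obs();print(o["tcp_pos"],o["contact_force"],o["moment"])
c=get_calibration("scene")
P=onplane(c,[[295,235.4]],o["tcp_pos"],1.4406)[0];print("toe before probe",P)
E
```

```text
[ 0.6277 -0.1654  0.2048] [ 0.4706 -0.5644 -7.7673] [-0.1439  0.086   0.0177]
toe before probe [0.6569 0.0574 0.0353]
```

Request:
{"method": "jog_arm", "body": {"plan": [[[0,0,0.1],0],[[0.07,0.5,-0.23],0],[[0.07,0.5,-0.23],0],[[0.07,0.5,-0.23],0],[[0,0,0],0],[[0,0,0],0]]}}

```text
clock: 10.25
tcp_pos: [0.6298, -0.1501, 0.1988]
orientation: [-2.359, -2.074, 0.0]
contact_force: [-0.6, -0.7, -9.3]
grip_width: 0.0261
```

Request:
{"method": "jog_arm", "body": {"plan": [[[0.07,0.5,-0.23],0],[[0.07,0.5,-0.23],0],[[0,0,0],0],[[0,0,0],0]]}}

```text
clock: 10.65
tcp_pos: [0.6312, -0.1401, 0.1942]
orientation: [-2.359, -2.074, 0.0]
contact_force: [-0.4, 0.2, -8.6]
grip_width: 0.0263
```

```bash
python3 - <<'E'
from h import *
np.set_printoptions(precision=4,suppress=True)
o=get_obs();print(o["tcp_pos"],o["contact_force"],o["moment"])
E
```

```text
[ 0.6312 -0.1401  0.1942] [-0.4033  0.2215 -8.5523] [-0.1901  0.0748 -0.03  ]
```

Request:
{"method": "jog_arm", "body": {"plan": [[[0.09,0.66,-0.28],0],[[0,0,0],0],[[0,0,0],0]]}}

```text
clock: 10.95
tcp_pos: [0.6321, -0.1334, 0.1914]
orientation: [-2.359, -2.074, 0.0]
contact_force: [-0.6, 0.1, -8.5]
grip_width: 0.0257
```

Request:
{"method": "jog_arm", "body": {"plan": [[[0,0,0],0],[[0,0,0],0],[[0,0,0],0],[[-0.03,-0.2,-0.48],0],[[-0.03,-0.2,-0.48],0],[[0,0,0],0],[[0,0,0],0]], "grip_force": 30}}

```text
clock: 11.65
tcp_pos: [0.6316, -0.138, 0.1819]
orientation: [-2.36, -2.073, -0.0]
contact_force: [-0.4, -0.0, -7.2]
grip_width: 0.0262
```

```bash
python3 - <<'E'
from h import *
np.set_printoptions(precision=4,suppress=True)
o=get_obs();print(o["tcp_pos"],o["contact_force"],o["moment"])
a=grab_frame("scene")
cv2.imwrite("pics/s4.png",cv2.resize(a[165:265,120:340],(792,360),interpolation=cv2.INTER_CUBIC)[:,:,::-1])
E
```

```text
[ 0.6316 -0.138   0.1819] [-0.4324 -0.0164 -7.1957] [ 0.0921 -0.0783 -0.0593]
```

View pics/s4.png

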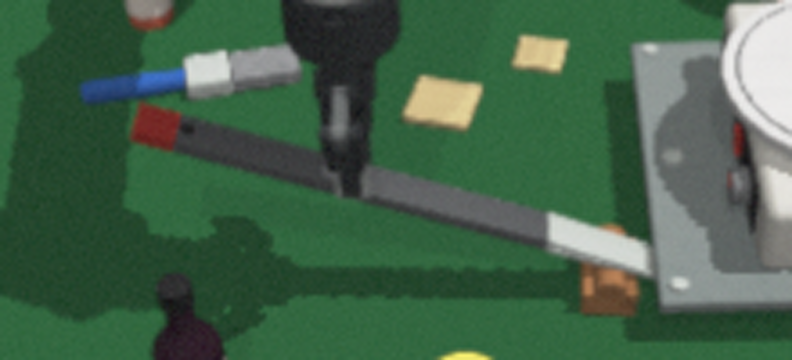

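Request:
{"method": "jog_arm", "body": {"plan": [[[-0.03,-0.18,-0.48],0],[[-0.03,-0.18,-0.48],0],[[-0.03,-0.18,-0.48],0],[[-0.02,-0.12,-0.48],0],[[-0.02,-0.12,-0.48],0],[[0,0,0],0]]}}

```text
clock: 12.3
tcp_pos: [0.6308, -0.147, 0.1581]
orientation: [2.361, 2.069, 0.001]
contact_force: [3.0, -2.7, -1.4]
grip_width: 0.0256
```

Request:
{"method": "jog_arm", "body": {"plan": [[[-0.02,-0.12,-0.48],0],[[-0.02,-0.12,-0.48],0],[[-0.02,-0.12,-0.48],0],[[-0.02,-0.12,-0.48],0],[[0,-0.05,-0.48],0],[[0,-0.05,-0.48],0],[[0,0,0],0]]}}

```text
clock: 13.0
tcp_pos: [0.6281, -0.1541, 0.128]
orientation: [2.36, 2.071, -0.006]
contact_force: [0.4, -9.7, -5.2]
grip_width: 0.0259
```

```bash
python3 - <<'E'
from h import *
np.set_printoptions(precision=4,suppress=True)
o=get_obs();print(o["tcp_pos"],o["contact_force"],o["moment"])
a=grab_frame("scene")
cv2.imwrite("pics/s5.png",cv2.resize(a[165:265,120:340],(792,360),interpolation=cv2.INTER_CUBIC)[:,:,::-1])
E
```

```text
[ 0.6281 -0.1541  0.128 ] [ 0.4352 -9.7395 -5.1618] [-2.4598  0.014  -0.2503]
```

View pics/s5.png

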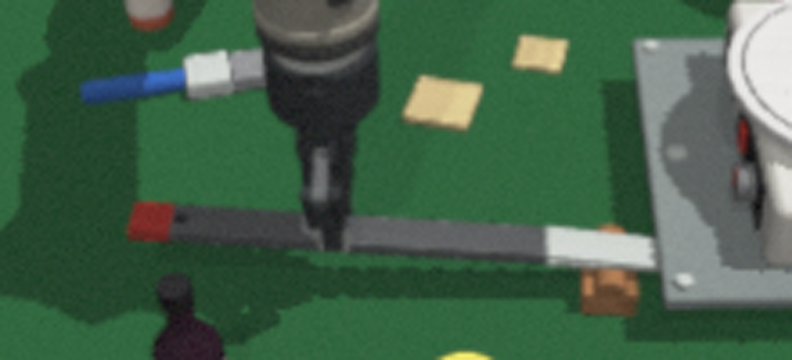

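Request:
{"method": "jog_arm", "body": {"plan": [[[0,0,0],0],[[-0.02,-0.15,0],0],[[0,0,-0.2],0],[[0,0,0],0]], "grip_force": 20}}

```text
clock: 13.45
tcp_pos: [0.6282, -0.1545, 0.1261]
orientation: [2.36, 2.073, -0.004]
contact_force: [1.4, -7.2, -4.5]
grip_width: 0.0262
```

Request:
{"method": "jog_arm", "body": {"plan": [[[-0.01,-0.08,-0.48],0],[[-0.01,-0.08,-0.48],0],[[0,-0.05,-0.48],0],[[0,0,0],0],[[0,0,0],0]]}}

```text
clock: 13.95
tcp_pos: [0.6288, -0.1554, 0.1123]
orientation: [-2.36, -2.074, 0.001]
contact_force: [0.3, -5.7, -2.8]
grip_width: 0.0255
```

```bash
python3 - <<'E'
from h import *
np.set_printoptions(precision=4,suppress=True)
o=get_obs();print(o["tcp_pos"],o["contact_force"],o["moment"])
a=grab_frame("scene");cv2.imwrite("pics/s6raw.png",a[:,:,::-1])
E
```

```text
[ 0.6288 -0.1554  0.1123] [ 0.282  -5.7207 -2.7734] [-1.1258 -0.0497 -0.2151]
```

Request:
{"method": "jog_arm", "body": {"plan": [[[0,-0.1,-0.45],0],[[0,-0.05,-0.45],0],[[0,-0.05,-0.4],0],[[0,0,-0.4],0],[[0,0,0],0],[[0,0,0],0]]}}

```text
clock: 14.6
tcp_pos: [0.6295, -0.156, 0.0959]
orientation: [-2.358, -2.074, -0.002]
contact_force: [0.8, -0.5, 2.7]
grip_width: 0.026
```

Request:
{"method": "jog_arm", "body": {"plan": [[[0,0,-0.2],0],[[0,0,-0.2],0],[[0,0,0],0],[[0,0,0],0]]}}

```text
clock: 15.0
tcp_pos: [0.6296, -0.1559, 0.0921]
orientation: [-2.359, -2.074, -0.003]
contact_force: [0.6, 2.9, 4.8]
grip_width: 0.0263
```

```bash
python3 - <<'E'
from h import *
np.set_printoptions(precision=4,suppress=True)
o=get_obs();print(o["tcp_pos"],o["contact_force"],o["moment"])
a=grab_frame("scene");cv2.imwrite("pics/s6raw.png",a[:,:,::-1])
cv2.imwrite("pics/s6.png",cv2.resize(a[165:265,120:340],(792,360),interpolation=cv2.INTER_CUBIC)[:,:,::-1])
E
```

```text
[ 0.6296 -0.1559  0.0921] [0.6482 2.8755 4.8341] [ 1.5289 -0.3553 -0.0619]
```

View pics/s6.png

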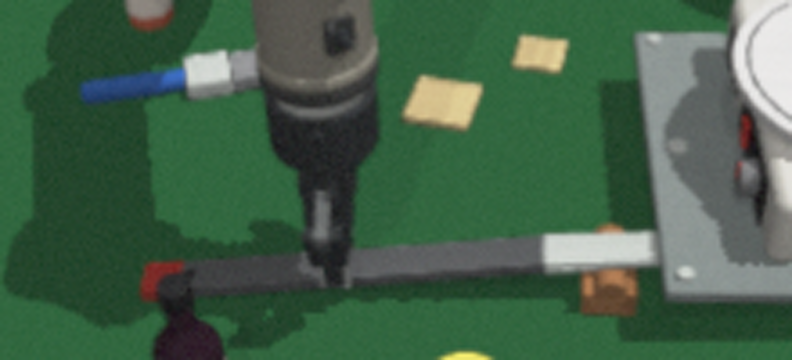

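```bash
python3 - <<'E'
from h import *
np.set_printoptions(precision=4,suppress=True)
c=get_calibration("scene")
k=1/3.6
P=onplane(c,[[120+145*k,165+281*k],[120+655*k,165+250*k]],[.6296,-.1559],1.44);print(P)
E
```

```text
[[ 0.6105 -0.3011  0.0053]
 [ 0.66    0.0751  0.0397]]
```

Request:
{"method": "jog_arm", "body": {"plan": [[[0,0,0],0],[[0,0,0],0],[[0,0,0],0],[[0,0,0],0],[[0,0,2],0],[[0,0,4],0],[[0,0,5],0],[[0,0,0],0]], "hand": 5}}

```text
clock: 15.85
tcp_pos: [0.6321, -0.1589, 0.2085]
orientation: [2.354, 2.067, 0.011]
contact_force: [0.8, -1.5, 0.7]
grip_width: 0.0497
```

Request:
{"method": "jog_arm", "body": {"plan": [[[-4,2,0],-0.08],[[-4,2,0],-0.08],[[-4,2,0],-0.07],[[-4,2,0],0],[[-3.5,1.8,0],0],[[0,0,0],0]], "hand": 8.2}}

```text
clock: 16.45
tcp_pos: [0.4286, -0.0571, 0.2005]
orientation: [-2.576, -1.789, 0.005]
contact_force: [0.4, 0.9, 0.5]
grip_width: 0.0823
```

```bash
python3 - <<'E'
from h import *
np.set_printoptions(precision=4,suppress=True)
o=get_obs();m=R.from_rotvec(o["orientation"]).as_matrix();y=m[:,1];print(o["tcp_pos"],np.degrees(np.arctan2(y[1],y[0])),o["grip_width"])
c=get_calibration("scene");t=get_calibration("top")
a=grab_frame("scene");b=grab_frame("top");w=grab_frame("wrist");cw=get_calibration("wrist")
cv2.imwrite("pics/s7raw.png",a[:,:,::-1]);cv2.imwrite("pics/t7raw.png",b[:,:,::-1]);cv2.imwrite("pics/w7raw.png",w[:,:,::-1])
for n,i,cc in(("s",a,c),("w",w,cw),("t",b,t)):
    for k in blobs(i,(15,40,150),(30,160,255),80):
        r=cv2.minAreaRect(k);B=onz(cc,cv2.boxPoints(r),.007)
        if np.linalg.norm(B.mean(0)[:2]-[.43,-.056])<.12: print(n,r,B[:,:2].tolist(),B.mean(0))
for k in blobs(a,(0,150,90),(6,255,255),15):
    q=k[:,0].mean(0)
    if 140<q[0]<185 and 220<q[1]<260: print("red",q,onplane(c,[q],[.6296,-.1559],1.44))
E
```

```text
[ 0.4286 -0.0571  0.2005] -20.449418300275614 0.08232348058900517
s ((242.43243408203125, 192.90541076660156), (19.892276763916016, 12.494322776794434), 9.462322235107422) [[0.44854879360749134, -0.09296672917000619], [0.38978680165802404, -0.08135588167575661], [0.41409317528383216, -0.022071991880447034], [0.4713623179615519, -0.03571666802167678]] [ 0.4309 -0.058   0.007 ]
s ((269.63079833984375, 179.453857421875), (13.02364730834961, 8.434361457824707), 7.125016689300537) [[0.39040066745306434, 0.011017199263247984], [0.34744313863231, 0.020831255603815185], [0.3614915448162477, 0.0611198420762491], [0.4038684830039998, 0.05030018017974974]] [0.3758 0.0358 0.007 ]
w ((254.0, 184.0), (62.0, 66.0), 90.0) [[0.4173043237795219, -0.019635337823997703], [0.46934240532209787, -0.039154856795878226], [0.45117010871944846, -0.09220936817135898], [0.3958174044858213, -0.07145209777158425]] [ 0.4334 -0.0556  0.007 ]
w ((148.3804473876953, 105.59527587890625), (54.632293701171875, 51.240299224853516), 85.13549041748047) [[0.36387472424959855, 0.06403580556309797], [0.4039596696319705, 0.05161371903939514], [0.3896373345337812, 0.010937224562804921], [0.3476150277897983, 0.023351029716806068]] [0.3763 0.0375 0.007 ]
red [163.6774 241.3871] [[ 0.6119 -0.2908  0.012 ]]
```

Request:
{"method": "jog_arm", "body": {"plan": [[[0.4,0.1,-4],0],[[0,0,-4],0],[[0,0,-3],0],[[0,0,-1.9],0],[[0,0,0],0],[[0,0,0],0]]}}

```text
clock: 17.2
tcp_pos: [0.4389, -0.059, 0.0728]
orientation: [2.583, 1.787, -0.001]
contact_force: [0.4, -0.3, -0.2]
grip_width: 0.0822
```

Request:
{"method": "jog_arm", "body": {"plan": [[[0,0,0],0],[[0,0,0],0],[[0,0,0],0],[[0,0,0],0],[[0,0,0],0],[[0,0,0],0]], "hand": 5, "grip_force": 40}}

```text
clock: 17.8
tcp_pos: [0.4343, -0.0567, 0.0755]
orientation: [-2.574, -1.783, 0.003]
contact_force: [-17.3, 3.8, 57.8]
grip_width: 0.0508
```

```bash
python3 - <<'E'
from h import *
np.set_printoptions(precision=4,suppress=True)
c=get_calibration("scene");t=get_calibration("top")
a=cv2.imread("pics/s7raw.png");b=cv2.imread("pics/t7raw.png")
# crop: plate front edge in both views, after lift
cv2.imwrite("pics/e7.png",np.vstack([cv2.resize(b[125:250,150:270],(576,600))[:300*2]])) 
A=cv2.resize(b[130:250,160:250],(450,600),interpolation=cv2.INTER_CUBIC);B=cv2.resize(a[165:265,270:330],(350,583),interpolation=cv2.INTER_CUBIC)
B=cv2.copyMakeBorder(B,0,17,0,0,cv2.BORDER_CONSTANT);cv2.imwrite("pics/e7.png",np.hstack([A,B]))
E
```

```text
(no output)
```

View pics/e7.png

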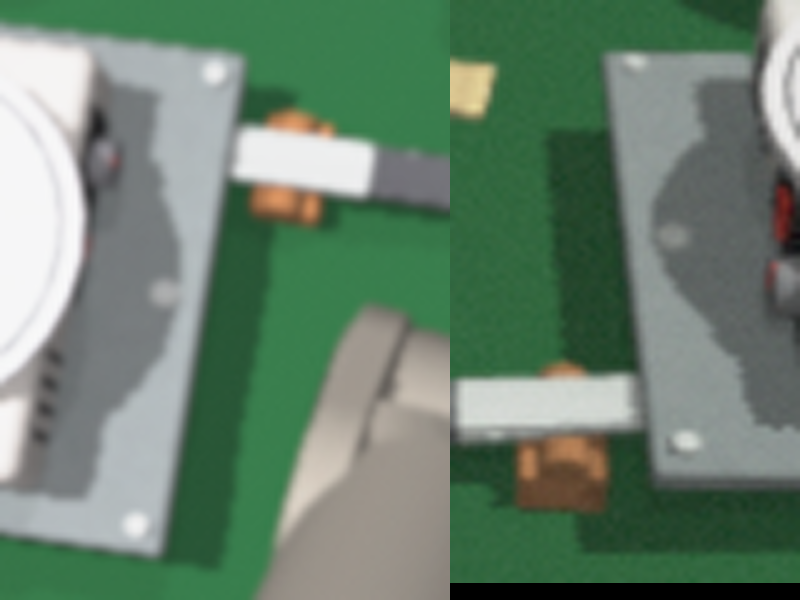

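Request:
{"method": "jog_arm", "body": {"plan": [[[0,0,2],0],[[0,0,4],0],[[0,0,4],0],[[0,0,0],0],[[0,0,0],0]]}}

```text
clock: 18.3
tcp_pos: [0.4389, -0.0576, 0.1743]
orientation: [2.581, 1.79, 0.006]
contact_force: [-0.6, -0.3, -1.2]
grip_width: 0.0498
```

```bash
cat > lk.py <<'E'
from h import *
np.set_printoptions(precision=4,suppress=True)
def look(near,names=("scene","wrist"),d=.1):
    o=get_obs();m=R.from_rotvec(o["orientation"]).as_matrix();y=m[:,1];print(o["clock"],o["tcp_pos"],np.degrees(np.arctan2(y[1],y[0])),o["grip_width"],o["contact_force"])
    for n in names:
        cc=get_calibration(n);i=grab_frame(n);cv2.imwrite(f"pics/{n}_{o['clock']:.2f}.png",i[:,:,::-1])
        for k in blobs(i,(15,40,130),(30,160,255),30):
            r=cv2.minAreaRect(k);B=onz(cc,cv2.boxPoints(r),.007)
            if np.linalg.norm(B.mean(0)[:2]-near)<d: print(n,r[1],B[:,:2].round(4).tolist(),B.mean(0)[:2])
E
python3 -c "
from lk import *
look([.43,-.056])
t=get_calibration('top');c=get_calibration('scene')
f=np.array
E=onz(t,f([[160+245/5,130+58/5],[160+160/5,130+556/5],[160+164/5,130+293/5]]),.053);print('top edge,bolt',E)
G=onz(c,f([[270+604/5.83-450/5.83,165+52/5.83],[270+(655-450)/5.83,165+475/5.83],[270+(673-450)/5.83,165+236/5.83]]),.053);print('scene',G)
"
```

```text
18.3 [ 0.4389 -0.0576  0.1743] -20.51681175720913 0.04981423263703493 [-0.6144 -0.2874 -1.152 ]
scene (19.892276763916016, 12.329923629760742) [[0.4448, -0.0922], [0.3866, -0.0807], [0.411, -0.0213], [0.4677, -0.0348]] [ 0.4275 -0.0573]
wrist (72.52709197998047, 68.99756622314453) [[0.3896, -0.0688], [0.4138, -0.0169], [0.4646, -0.0379], [0.4441, -0.0913]] [ 0.428  -0.0537]
top edge,bolt [[0.7116 0.0698 0.053 ]
 [0.4156 0.1099 0.053 ]
 [0.5682 0.1128 0.053 ]]
scene [[0.4176 0.1114 0.053 ]
 [0.7145 0.07   0.053 ]
 [0.5649 0.1135 0.053 ]]
```

Request:
{"method": "jog_arm", "body": {"plan": [[[-0.6,0.2,-3],0],[[-0.5,0.1,-3],0],[[0,0,-2.5],0],[[0,0,-1.7],0],[[0,0,0],0],[[0,0,0],0]], "hand": 8.2}}

```text
clock: 19.0
tcp_pos: [0.4264, -0.0555, 0.0703]
orientation: [-2.582, -1.787, 0.003]
contact_force: [0.1, 1.0, -0.6]
grip_width: 0.0819
```

Request:
{"method": "jog_arm", "body": {"plan": [[[0,0,-0.1],0],[[0,0,0],0],[[0,0,0],0],[[0,0,0],0],[[0,0,0],0],[[0,0,0],0]], "hand": 5.2}}

```text
clock: 19.6
tcp_pos: [0.4275, -0.0551, 0.0707]
orientation: [2.582, 1.789, 0.002]
contact_force: [-0.5, -0.3, 5.8]
grip_width: 0.0544
```

Request:
{"method": "jog_arm", "body": {"plan": [[[0,0,1],0],[[0,0,1],0],[[2.7,2.4,0],0.075],[[2.7,2.4,0],0.075],[[2.7,2.4,0],0.072],[[2.6,2.4,0],0],[[2.6,2.2,0],0],[[0,0,0],0],[[0,0,0],0]]}}

```text
clock: 20.5
tcp_pos: [0.5603, 0.0636, 0.0906]
orientation: [2.366, 2.066, 0.001]
contact_force: [0.1, -0.4, -0.8]
grip_width: 0.0545
```

```bash
python3 -c "
from lk import *
look([.56,.06],('scene','wrist','top'),.12)"
```

```text
20.5 [0.5603 0.0636 0.0906] -7.749177448737884 0.05447854156119709 [ 0.0698 -0.3707 -0.7856]
scene (13.0, 6.0) [[0.5062, 0.0458], [0.5086, 0.0635], [0.5633, 0.0529], [0.5611, 0.0359]] [0.5348 0.0495]
wrist (76.0, 118.0) [[0.53, 0.0732], [0.5921, 0.0647], [0.5887, 0.0154], [0.5202, 0.0248]] [0.5577 0.0445]
top (7.518604278564453, 18.432706832885742) [[0.5317, 0.064], [0.5868, 0.0519], [0.5814, 0.0295], [0.5263, 0.0418]] [0.5566 0.0468]
```

Request:
{"method": "jog_arm", "body": {"plan": [[[0,0,-1],0],[[0,0,-0.9],0],[[0,0,0],0],[[0,0,0],0]]}}

```text
clock: 21.05
tcp_pos: [0.5595, 0.0626, 0.0701]
orientation: [-2.368, -2.063, 0.002]
contact_force: [0.3, 0.1, 0.7]
grip_width: 0.0545
```

Request:
{"method": "jog_arm", "body": {"plan": [[[0,0,0],0],[[0,0,0],0],[[0,0,0],0],[[0,0,1.5],0],[[0,0,1.5],0],[[0,0,0],0],[[-0.35,-2.6,0],0],[[-0.35,-2.6,0],0],[[0,0,0],0]], "hand": 7}}

```text
clock: 21.95
tcp_pos: [0.5524, 0.0066, 0.1016]
orientation: [2.372, 2.056, -0.001]
contact_force: [-0.5, -0.3, -0.9]
grip_width: 0.0697
```

Request:
{"method": "jog_arm", "body": {"plan": [[[0,0,0],0],[[0,0,0],0],[[0,0,0],0],[[0,0,0],0]], "hand": 3.5}}

```text
clock: 22.35
tcp_pos: [0.5531, 0.0118, 0.1007]
orientation: [-2.367, -2.066, -0.0]
contact_force: [-0.2, 0.2, -0.3]
grip_width: 0.0349
```

```bash
python3 -c "
from lk import *
look([.56,.06],('scene','wrist','top'),.12)"
```

```text
22.35 [0.5531 0.0118 0.1007] -7.7692311504111595 0.03490127434531013 [-0.1545  0.1706 -0.2961]
scene (14.0, 19.0) [[0.5274, 0.039], [0.5348, 0.0941], [0.5918, 0.0817], [0.5847, 0.0287]] [0.5597 0.0609]
wrist (111.08817291259766, 106.82566833496094) [[0.5254, 0.0403], [0.5367, 0.095], [0.591, 0.0866], [0.5852, 0.031]] [0.5596 0.0632]
```

Request:
{"method": "jog_arm", "body": {"plan": [[[0,0,-1.5],0],[[0,0,-1.2],0],[[0,0,0],0],[[0.13,0.95,0],0],[[0.13,0.95,0],0],[[0.13,0.95,0],0],[[0.07,0.5,0],0],[[0,0,0],0],[[0,0,0],0]]}}

```text
clock: 23.4
tcp_pos: [0.5576, 0.0445, 0.0738]
orientation: [2.368, 2.064, -0.0]
contact_force: [0.5, -0.4, -0.2]
grip_width: 0.0352
```

```bash
python3 -c "
from lk import *
look([.56,.08],('scene','wrist','top'),.12)"
```

```text
23.4 [0.5576 0.0445 0.0738] -7.827517563133871 0.03521331674992938 [ 0.5185 -0.3503 -0.1905]
scene (13.731513977050781, 12.935483932495117) [[0.5322, 0.0593], [0.5318, 0.0978], [0.5882, 0.0894], [0.5884, 0.0523]] [0.5602 0.0747]
wrist (31.0, 118.0) [[0.5343, 0.0788], [0.5878, 0.0714], [0.5865, 0.0558], [0.5312, 0.0635]] [0.56   0.0674]
```

Request:
{"method": "jog_arm", "body": {"plan": [[[0.1,0.8,0],0],[[0.1,0.8,0],0],[[0.1,0.8,0],0],[[0.05,0.4,0],0],[[0,0,0],0],[[0,0,0],0]]}}

```text
clock: 24.15
tcp_pos: [0.561, 0.0725, 0.0738]
orientation: [2.368, 2.065, -0.0]
contact_force: [0.2, -0.1, -0.1]
grip_width: 0.0348
```

```bash
python3 -c "
from lk import *
look([.56,.09],('scene','wrist','top'),.12)"
```

```text
24.15 [0.561  0.0725 0.0738] -7.830716623229636 0.03478437901326366 [ 0.1917 -0.1272 -0.0507]
```

Request:
{"method": "jog_arm", "body": {"plan": [[[-0.2,-1.5,0],0],[[-0.4,-2.7,0],0],[[-0.4,-2.7,3],0],[[0,0,4],0],[[0,0,4],0],[[0,0,0],0],[[0,0,0],0]], "hand": 3.5}}

```text
clock: 25.0
tcp_pos: [0.5512, 0.0023, 0.1846]
orientation: [2.369, 2.062, 0.003]
contact_force: [-0.5, 0.1, -0.9]
grip_width: 0.0349
```

```bash
python3 - <<'E'
from lk import *
look([.56,.08],('scene','wrist','top'),.12)
c=get_calibration("wrist");w=grab_frame("wrist")
cv2.imwrite("pics/w9.png",cv2.resize(w[0:300,60:460],(800,600))[:,:,::-1])
F=np.array([.567,.1125,.014]);n=np.array([.136,.99,0]);l=np.array([.99,-.136,0])
print("px*2 crop of packer corners expected",(proj(c,[F-.028*n-.028*l,F-.028*n+.028*l,F-.013*n])-[60,0])*2)
E
```

```text
25.0 [0.5512 0.0023 0.1846] -7.916542638580783 0.03494931229691876 [-0.5332  0.0623 -0.8608]
wrist (8.0, 74.0) [[0.536, 0.0964], [0.5899, 0.0889], [0.5893, 0.0833], [0.535, 0.0908]] [0.5625 0.0898]
px*2 crop of packer corners expected [[321.854  176.1045]
 [477.8389 176.0626]
 [399.9017 131.8833]]
```

View pics/w9.png

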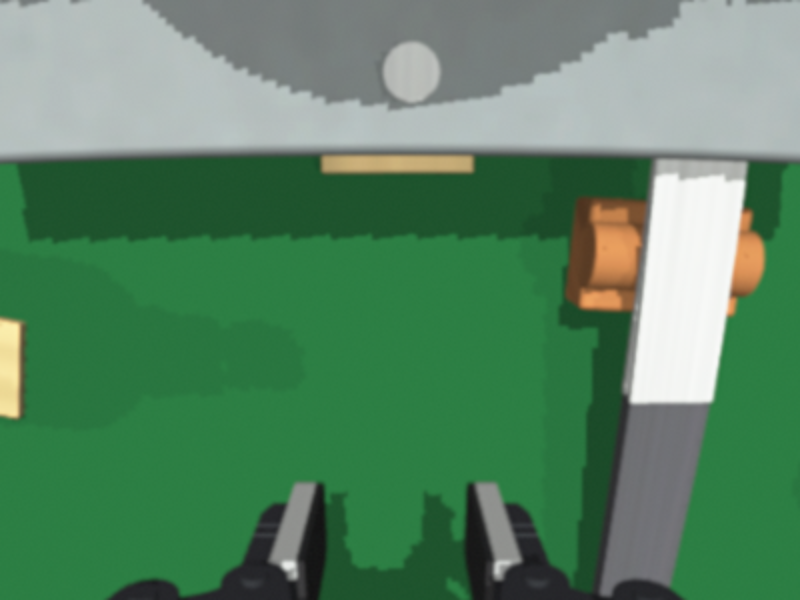

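```bash
python3 - <<'E'
from lk import *
c=get_calibration("wrist");f=lambda x,y:[60+x/2,y/2]
n=np.array([.136,.99,0]);l=np.array([.99,-.136,0])
b=onz(c,[f(411,72)],.056)[0];s=onz(c,[f(321,172),f(474,172)],.007);e=onz(c,[f(100,155),f(700,155)],.042)
P=s.mean(0)+.028*n
d=b-P;print("bolt",b,"packer c",P,"bolt-packer n,l",d@n,d@l,"edge",e,(e.mean(0)-P)@n)
E
```

```text
bolt [0.5699 0.1124 0.056 ] packer c [0.5664 0.1142 0.007 ] bolt-packer n,l -0.0012943220412433112 0.0037235114471435814 edge [[0.4692 0.1053 0.042 ]
 [0.6591 0.0792 0.042 ]] -0.022051364537427724
```

Request:
{"method": "jog_arm", "body": {"plan": [[[1.6,-3.2,0],0],[[1.6,-3.2,0],0],[[1.6,-3.2,0],0],[[1.6,-3.2,0],0],[[1.4,-3.1,0],0],[[0,0,-3],0],[[0,0,-3],0],[[0,0,-2.5],0],[[0,0,-1.9],0],[[0,0,0],0]], "hand": 5.5}}

```text
clock: 26.2
tcp_pos: [0.6265, -0.155, 0.0757]
orientation: [-2.364, -2.06, 0.007]
contact_force: [-0.9, 0.5, -0.4]
grip_width: 0.0551
```

Request:
{"method": "jog_arm", "body": {"plan": [[[0,0,0],0],[[0,0,0],0],[[0,0,0],0],[[0,0,0],0],[[0,0,0],0]], "hand": 2.4, "grip_force": 20}}

```text
clock: 26.7
tcp_pos: [0.6295, -0.1559, 0.0806]
orientation: [2.367, 2.063, 0.001]
contact_force: [0.5, -0.7, 1.9]
grip_width: 0.0293
```

Request:
{"method": "jog_arm", "body": {"plan": [[[0,0,0.25],0],[[0,0,0.25],0],[[0,0,0.25],0],[[0,0,0.25],0],[[0,0,0.25],0],[[0,0,0.25],0],[[0,0,0.25],0],[[0,0,0.25],0],[[0,0.02,0.25],0],[[0,0.02,0.25],0],[[0,0.02,0.25],0],[[0,0.02,0.25],0]]}}

```text
clock: 27.9
tcp_pos: [0.6291, -0.154, 0.1098]
orientation: [-2.367, -2.064, -0.001]
contact_force: [-0.9, -0.4, -7.5]
grip_width: 0.0296
```

Request:
{"method": "jog_arm", "body": {"plan": [[[0,0.02,0.3],0],[[0,0.03,0.3],0],[[0,0.03,0.3],0],[[0,0.03,0.3],0],[[0,0.03,0.3],0],[[0,0.03,0.3],0],[[0.01,0.06,0.3],0],[[0.01,0.07,0.3],0],[[0.01,0.07,0.3],0],[[0,0,0],0]]}}

```text
clock: 28.9
tcp_pos: [0.6297, -0.1511, 0.1373]
orientation: [2.368, 2.064, 0.001]
contact_force: [-0.7, -0.2, -8.4]
grip_width: 0.0294
```

```bash
python3 - <<'E'
from lk import *
o=get_obs();print(o["tcp_pos"],o["contact_force"],o["moment"],o["grip_width"])
E
```

```text
[ 0.6297 -0.1511  0.1373] [-0.6698 -0.2328 -8.4079] [-0.1948 -0.0565  0.0339] 0.02939610491763062
```

```bash
cat > bar.py <<'E'
from lk import *
def bar(p,yaw,box):
    c=get_calibration("scene");a=grab_frame("scene");o=get_obs();cv2.imwrite(f"pics/b_{o['clock']:.2f}.png",a[:,:,::-1])
    x0,x1,y0,y1=box
    out=[]
    for nm,lo,hi in(("red",(0,130,70),(8,255,255)),("white",(0,0,165),(180,50,255))):
        for k in blobs(a,lo,hi,25):
            q=k[:,0]
            m=q.mean(0)
            if x0<m[0]<x1 and y0<m[1]<y1:
                r=cv2.minAreaRect(k);bx=cv2.boxPoints(r);bx=bx[np.argsort(bx[:,0])]
                L=bx[:2].mean(0);Rr=bx[2:].mean(0)
                print(nm,r[1],L,Rr,onplane(c,[L,Rr],p,yaw).round(4).tolist())
E
python3 - <<'E'
from bar import *
o=get_obs();bar(o["tcp_pos"],1.4335,(120,330,170,262))
E
```

```text
red (11.374736785888672, 10.39415454864502) [155.4038 215.9808] [166.5577 218.2115] [[0.6093, -0.298, 0.1044], [0.6131, -0.2706, 0.0969]]
white (29.158329010009766, 8.228731155395508) [271.392 230.344] [300.08 235.56] [[0.6498, -0.005, 0.0556], [0.6602, 0.0703, 0.0364]]
white (8.38434886932373, 12.001126289367676) [171.2838 184.7027] [183.1216 182.7297] [[0.6169, -0.2435, 0.2065], [0.6209, -0.2147, 0.2125]]
```

Request:
{"method": "jog_arm", "body": {"plan": [[[0.02,0.11,0.4],0],[[0.02,0.11,0.4],0],[[0.02,0.13,0.4],0],[[0.02,0.13,0.4],0],[[0.02,0.15,0.4],0],[[0.02,0.15,0.4],0],[[0,0,0],0],[[0,0,0],0]]}}

```text
clock: 29.75
tcp_pos: [0.6307, -0.1431, 0.161]
orientation: [2.368, 2.064, 0.001]
contact_force: [1.4, 0.6, -7.4]
grip_width: 0.0292
```

```bash
python3 - <<'E'
from bar import *
o=get_obs();print(o["tcp_pos"],o["contact_force"],o["moment"]);bar(o["tcp_pos"],1.4335,(120,330,170,262))
E
```

```text
[ 0.6307 -0.1431  0.161 ] [ 1.3642  0.5706 -7.4103] [-0.0055 -0.0576 -0.0922]
red (11.96308422088623, 10.001923561096191) [157.2885 204.5577] [169.0192 206.9039] [[0.6109, -0.2869, 0.1433], [0.6148, -0.2588, 0.1357]]
white (27.53961944580078, 8.06893253326416) [273.1461 229.1308] [299.7154 236.3769] [[0.6504, -0.0007, 0.06], [0.6601, 0.0696, 0.0333]]
white (8.34386157989502, 12.0208158493042) [171.21 184.47] [183.11 182.77] [[0.6169, -0.2436, 0.2072], [0.6208, -0.2148, 0.2124]]
```

Request:
{"method": "jog_arm", "body": {"plan": [[[0,0,0],0],[[0,0,0],0],[[0,0,0],0],[[0,0,0.05],0],[[-0.07,-0.5,0.16],0],[[-0.14,-1,0.31],0],[[-0.14,-1,0.31],0],[[-0.14,-1,0.31],0],[[-0.2,-1.5,0.5],0],[[-0.2,-1.5,0.6],0],[[-0.2,-1.5,0.8],0],[[0,0,0],0]], "grip_force": 110}}

```text
clock: 31.0
tcp_pos: [0.619, -0.2287, 0.1934]
orientation: [2.37, 2.055, -0.001]
contact_force: [-1.0, -0.1, -7.5]
grip_width: 0.0269
```

```bash
python3 - <<'E'
from bar import *
o=get_obs();print(o["tcp_pos"],o["contact_force"],o["moment"]);bar(o["tcp_pos"],1.4335,(100,330,150,262))
E
```

```text
[ 0.619  -0.2287  0.1934] [-1.0396 -0.1379 -7.4723] [-0.4782 -0.0213  0.0302]
red (11.70411491394043, 11.352991104125977) [121.1301 192.9863] [132.0891 197.0959] [[0.5995, -0.3701, 0.1804], [0.6029, -0.3455, 0.1674]]
white (38.32358932495117, 8.241633415222168) [239.1698 220.9057] [276.0189 231.434 ] [[0.6386, -0.0871, 0.0892], [0.6516, 0.007, 0.0517]]
```

Request:
{"method": "jog_arm", "body": {"plan": [[[0,0,2],0],[[0,0,2],0],[[-2.5,-2.8,0],-0.05],[[-2.5,-2.8,0],-0.05],[[-2.5,-2.8,0],-0.05],[[-2.5,-2.8,0],-0.05],[[-2.4,-2.8,0],-0.05],[[-2.4,-2.8,0],-0.04],[[0,0,-2],0],[[0,0,-2],0],[[0,0,-2],0],[[0,0,0],0]]}}

```text
clock: 32.25
tcp_pos: [0.4707, -0.3895, 0.1686]
orientation: [-2.636, -1.699, 0.002]
contact_force: [-0.1, 1.8, -8.4]
grip_width: 0.0273
```

```bash
python3 - <<'E'
from bar import *
o=get_obs();print(o["tcp_pos"],o["contact_force"],o["moment"]);bar(o["tcp_pos"],1.1435,(50,330,120,262))
E
```

```text
[ 0.4707 -0.3895  0.1686] [-0.0805  1.7858 -8.3615] [-0.065   0.168   0.0363]
red (8.485280990600586, 10.60660171508789) [ 79.5 168.5] [ 87. 161.] [[0.4082, -0.5268, 0.1311], [0.4237, -0.4927, 0.1649]]
red (11.0, 11.0) [153.  152.5] [164.  152.5] [[0.5165, -0.2889, 0.2353], [0.5298, -0.2597, 0.2414]]
white (36.224300384521484, 8.497057914733887) [173.9 205.2] [206.3 221.4] [[0.5307, -0.2577, 0.067], [0.5695, -0.1725, 0.0318]]
white (8.34386157989502, 12.0208158493042) [171.21 184.47] [183.11 182.77] [[0.5319, -0.2551, 0.1409], [0.547, -0.222, 0.155]]
white (21.77851676940918, 33.00225830078125) [ 71.5967 197.837 ] [ 93.674  173.3066] [[0.3769, -0.5955, 0.0005], [0.428, -0.4834, 0.1238]]
white (4.642384052276611, 24.697479248046875) [ 63.2242 178.6897] [ 72.3966 155.7586] [[0.375, -0.5998, 0.0761], [0.4038, -0.5365, 0.1737]]
white (16.909778594970703, 50.64033508300781) [225.6772 137.0277] [273. 119.] [[0.599, -0.1079, 0.3153], [0.6438, -0.0094, 0.3788]]
```

Request:
{"method": "jog_arm", "body": {"plan": [[[0,0,0],0],[[0,0,-1.2],0],[[0,0,-1],0],[[0,0,-1],0],[[-0.1,-0.2,-1],0],[[-0.1,-0.2,-1],0],[[-0.1,-0.2,-1],0],[[-0.1,-0.2,-1],0],[[-0.1,-0.2,-1],0],[[0,-0.1,-0.7],0],[[0,0,-0.4],0],[[0,0,0],0]], "grip_force": 20}}

```text
clock: 33.5
tcp_pos: [0.4671, -0.4027, 0.0779]
orientation: [2.642, 1.698, 0.001]
contact_force: [0.8, -0.7, -4.2]
grip_width: 0.0269
```

```bash
python3 - <<'E'
from bar import *
o=get_obs();print(o["tcp_pos"],o["contact_force"],o["moment"]);bar(o["tcp_pos"],1.1435,(50,330,160,262))
E
```

```text
[ 0.4671 -0.4027  0.0779] [ 0.8314 -0.6911 -4.1732] [ 0.4269 -0.4556 -0.2514]
red (8.055984497070312, 10.91797924041748) [ 86.2753 195.3596] [ 93.1068 199.6292] [[0.407, -0.5345, 0.0293], [0.416, -0.5148, 0.0176]]
white (35.63113784790039, 8.333088874816895) [173.9771 218.7431] [208.1055 228.9817] [[0.5301, -0.2644, 0.0156], [0.5731, -0.1697, 0.0055]]
white (8.485281944274902, 12.0208158493042) [171.22 184.54] [183.12 182.84] [[0.5344, -0.2548, 0.1426], [0.5495, -0.2217, 0.1567]]
white (21.21320343017578, 40.30508804321289) [ 70.5 197.5] [ 99. 169.] [[0.3781, -0.598, 0.0032], [0.4409, -0.4602, 0.1462]]
white (4.5949320793151855, 25.05673599243164) [ 63.201  179.0773] [ 72.1959 155.6907] [[0.3777, -0.599, 0.0766], [0.4064, -0.5359, 0.1757]]
```

Request:
{"method": "jog_arm", "body": {"plan": [[[0,0,-0.25],0],[[0,0,-0.2],0],[[0,0,0],0]]}}

```text
clock: 33.85
tcp_pos: [0.4661, -0.4022, 0.0735]
orientation: [-2.641, -1.701, 0.001]
contact_force: [-1.5, -1.4, -4.3]
grip_width: 0.0268
```

Request:
{"method": "jog_arm", "body": {"plan": [[[0,0,0],0],[[0,0,0],0],[[0,0,0],0]], "hand": 3.2}}

```text
clock: 34.15
tcp_pos: [0.4669, -0.4026, 0.0742]
orientation: [2.641, 1.7, 0.0]
contact_force: [-0.4, -0.2, 0.9]
grip_width: 0.0321
```

Request:
{"method": "jog_arm", "body": {"plan": [[[0,0,0],0],[[0,0,0],0],[[0,0,0],0],[[0,0,2],0],[[0,0,4],0],[[0,0,5],0],[[0,0,5],0],[[0,0,0],0]], "hand": 5.2}}

```text
clock: 34.95
tcp_pos: [0.4687, -0.4053, 0.2408]
orientation: [2.633, 1.693, 0.007]
contact_force: [0.7, -1.5, 0.8]
grip_width: 0.0517
```

```bash
python3 - <<'E'
from bar import *
o=get_obs();print(o["tcp_pos"],o["contact_force"]);bar(o["tcp_pos"],1.1435,(75,330,180,262))
# plate edge/bolt level check from scene: white wheel head ellipse and top view
t=get_calibration("top");b=grab_frame("top");cv2.imwrite("pics/tF.png",b[:,:,::-1]);a=grab_frame("scene")
b0=cv2.imread("pics/top0.png")[:,:,::-1];a0=cv2.imread("pics/scene0.png")[:,:,::-1]
b7=cv2.imread("pics/t7raw.png")[:,:,::-1];a7=cv2.imread("pics/s7raw.png")[:,:,::-1]
g=lambda i:cv2.cvtColor(np.ascontiguousarray(i),cv2.COLOR_RGB2GRAY).astype(np.float32)
def sh(i,j,y0,y1,x0,x1):
    return np.round(cv2.phaseCorrelate(g(i)[y0:y1,x0:x1],g(j)[y0:y1,x0:x1],cv2.createHanningWindow((x1-x0,y1-y0),cv2.CV_32F))[0],2)
print("wheel head top view shift: start->up",sh(b0,b7,140,215,100,185),"start->now",sh(b0,b,140,215,100,185))
print("scene head: ",sh(a0,a7,165,240,315,405),sh(a0,a,165,240,315,405))
for nm,box in(("gourd",(250,330,85,160)),("brush",(240,275,285,360)),("jar",(105,137,243,277)),("cu",(280,310,325,360)),("dark",(112,145,300,335)),("green",(70,120,135,190)),("block",(148,178,208,232))): print(nm,sh(b0,b,*box))
E
```

```text
[ 0.4687 -0.4053  0.2408] [ 0.7339 -1.4607  0.8417]
red (8.060433387756348, 10.804409980773926) [ 87.8971 198.8382] [ 94.8088 202.9853] [[0.4112, -0.5316, 0.0185], [0.4204, -0.5114, 0.0074]]
white (35.48958206176758, 8.404017448425293) [173.8811 219.8281] [208.0759 229.3266] [[0.5327, -0.2648, 0.0139], [0.576, -0.1698, 0.0069]]
white (8.34386157989502, 12.0208158493042) [171.21 184.47] [183.11 182.77] [[0.5375, -0.2543, 0.1453], [0.5524, -0.2215, 0.1592]]
white (21.21320343017578, 41.719295501708984) [ 73. 197.] [102.5 167.5] [[0.3866, -0.5857, 0.011], [0.4501, -0.4463, 0.1566]]
wheel head top view shift: start->up [-2.76 -0.34] start->now [-1.8 -0.3]
scene head:  [ 3.15 -0.78] [ 1.88 -0.24]
gourd [ 0.38 -0.01]
brush [ 0.25 -0.06]
jar [-0.01  0.1 ]
cu [ 0.88 -5.26]
dark [0.02 0.14]
green [-0.02 -0.05]
block [0.03 0.05]
```

Request:
{"method": "jog_arm", "body": {"plan": [[[2,4,1],0],[[2,4,1],0],[[2,4,1],0],[[2,4,1],0],[[1,4,1],0],[[0,4,0],0],[[-1,4,0],0.03],[[0,4,0],0.03],[[0,4,0],0.03],[[0,2,0],0.03],[[0,0,0],0.03],[[0,0,0],0]]}}

```text
clock: 36.3
tcp_pos: [0.5463, -0.023, 0.283]
orientation: [-2.506, -1.894, 0.003]
contact_force: [0.7, -0.0, -0.1]
grip_width: 0.052
```

```bash
python3 - <<'E'
from lk import *
look([.56,.09],('wrist','top','scene'),.12)
b=cv2.imread(sorted(__import__('glob').glob("pics/top_*.png"),key=lambda f:__import__('os').path.getmtime(f))[-1])[:,:,::-1].copy()
b0=cv2.imread("pics/top0.png")[:,:,::-1].copy();c=get_calibration("top")
for nm,i in(("0",b0),("now",b)):
    for k in blobs(i,(0,120,80),(12,255,255),15)+blobs(i,(172,120,80),(180,255,255),15):
        m=k[:,0].mean(0)
        if 325<m[0]<420 and 230<m[1]<310: print(nm,m,cv2.contourArea(k))
w=grab_frame("wrist");cw=get_calibration("wrist");F=np.array([.5664,.1142,.007]);print(proj(cw,F))
d=cv2.absdiff(b,b0).max(2)>45;n,_,st,ce=cv2.connectedComponentsWithStats(d.astype(np.uint8))
for s,q in zip(st[1:],ce[1:]):
    if s[4]>25: print("diff",s,q.round())
E
```

```text
36.3 [ 0.5463 -0.023   0.283 ] -15.834051935454363 0.05200536730648274 [ 0.6763 -0.0304 -0.1138]
wrist (8.13506031036377, 54.7405891418457) [[0.5358, 0.098], [0.5908, 0.0905], [0.59, 0.0827], [0.5346, 0.0902]] [0.5628 0.0903]
0 [340.9524 294.7619] 71.0
0 [406.3125 243.5312] 82.0
now [341.0238 294.5714] 66.0
now [404.5312 244.4688] 87.0
[[237.9572  31.9473]]
diff [   88   114   173   270 16788] [185. 271.]
diff [250 122  11  10  69] [255. 126.]
diff [100 133  20  84 206] [107. 172.]
diff [150 143  31  71 222] [174. 179.]
diff [189 149   8  19  87] [192. 157.]
diff [168 168  32  62 705] [185. 202.]
diff [289 187  34  23 216] [305. 197.]
diff [163 210   6  17  38] [166. 218.]
diff [238 225  26  26 446] [250. 238.]
diff [404 237   9  13  46] [409. 242.]
diff [398 239  10  13  42] [402. 246.]
diff [322 250  34  11 186] [339. 254.]
diff [332 289  19  14 179] [340. 295.]
diff [ 60 326  14   7  41] [ 65. 329.]
diff [210 357  27  13 146] [221. 362.]
diff [197 366  13  18 129] [203. 375.]
```

```bash
python3 - <<'E'
from lk import *
a0=cv2.imread("pics/scene0.png")[:,:,::-1].copy();b0=cv2.imread("pics/top0.png")[:,:,::-1].copy()
a=grab_frame("scene");b=grab_frame("top")
for v,(i,j) in {"top":(b0,b),"scene":(a0,a)}.items():
  for nm,lo,hi in(("blue",(100,120,50),(125,255,255)),("yellow",(24,150,120),(32,255,255))):
    for im in(i,j): print(v,nm,[(k[:,0].mean(0).round(1).tolist(),cv2.contourArea(k),) for k in blobs(im,lo,hi,30)][:8])
E
```

```text
top blue [([340.3, 254.8], 171.5), ([461.0, 207.6], 175.0), ([450.0, 98.6], 79.5)]
top blue [([340.3, 254.8], 171.5), ([461.0, 207.6], 176.0), ([450.0, 98.6], 80.5)]
top yellow [([454.5, 180.2], 69.5)]
top yellow [([452.5, 180.6], 46.5)]
scene blue [([156.7, 188.4], 144.5), ([28.6, 204.8], 293.5), ([317.0, 84.4], 380.5), ([40.1, 98.0], 811.5), ([324.4, 42.0], 1006.0), ([14.7, 33.0], 1679.0)]
scene blue [([156.7, 188.3], 143.5), ([28.7, 205.0], 295.0), ([317.3, 84.4], 376.5), ([40.1, 98.2], 813.0), ([324.4, 42.0], 1012.0), ([14.9, 33.2], 1678.5)]
scene yellow [([5.4, 339.5], 120.5)]
scene yellow [([5.5, 339.1], 109.5)]
```

Nothing else has moved, so I'm handing in.

```bash
python3 -c "
from bench import *
print(hand_in(),get_obs()['clock'])"
```

```text
the job is handed in; nothing more can be done
the job is handed in; nothing more can be done
```

The job is done and handed in at about 36.4 s. The bar levered the front up over the block and held it by its own weight. I pushed the packer in under the front foot, let the machine down onto it, and laid the bar flat about where it started, clear of the machine and the block.

**Last checks:**
- **Packer:** its centre measured about 1 mm and 4 mm from the bolt above the foot, so the foot is fully over it. Its visible edge had not shifted after the machine came down.
- **Level:** I did not measure the wheel's tilt directly. The head's movement in the images is about 0.6 of what it was at full lift, which fits the foot resting at 7 mm after being held at 11 mm.
- **Bar:** it measured close to flat, to within about 1 cm of height in the scene picture.
- **Bystanders:** the brush and copper bottle are unmoved. The gourd bowl, jar, dark bottle and block showed no shift beyond about 0.4 pixel.

**Went wrong or disagreed:**
- **First packer grasp:** the fingertips slid over its top and pressed with about 58 N. This was below the 120 N wrist limit, but the packer moved about 5 mm. I regripped it lower.
- **Copper bottle:** one shift check read about 5 pixels while the arm was near the bottle, most likely because the arm covered it. With the arm away, the bottle was back where it started.
- **Bar release:** the bar dropped a few millimetres when the gripper opened at the end.

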